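# Sweep the erasers into the pencil tray

## Task

Clear the writing space: with the fingers, sweep all three block erasers along the desk through the open side of the wooden pencil tray, until each one lies at rest well inside it, clear of the open edge. Push them only, never pick them up, and leave the sharpener and everything else on the desk where it is.

Things in the scene. Friction and masses are not known exactly. Their poses are not given: they have to be found in the camera images.
- tray: wooden pencil tray fixed to the desk: three upright walls 30 mm high and 8 mm thick (back and two ends) and one long side fully open, the mouth. Inside 280 mm along its own x, 110 mm along its own y; its floor is level with the desk, with no step or lip at the mouth. Origin at the centre of the inside floor; the mouth is at own y = -55 mm, the back wall's inner face at own y = +55 mm, the ends' inner faces at own x = -140 and +140 mm
- eraser1: white block eraser with a plain cardboard sleeve round its middle, 40 long (own x) x 28 wide (own y) x 15 mm high, about 25 g, lying flat and loose on the desk; origin at the centre of its underside. The three erasers are alike.
- eraser2: white block eraser with a plain cardboard sleeve round its middle, 40 long (own x) x 28 wide (own y) x 15 mm high, about 25 g, lying flat and loose on the desk; origin at the centre of its underside. The three erasers are alike.
- eraser3: white block eraser with a plain cardboard sleeve round its middle, 40 long (own x) x 28 wide (own y) x 15 mm high, about 25 g, lying flat and loose on the desk; origin at the centre of its underside. The three erasers are alike.
- sharpener: round canister pencil sharpener, white body with a steel top, 34 mm diameter, 46 mm high, standing loose among the erasers; leave it alone; origin at the centre of its underside
- stapler: orange plastic stapler lying on its side, 140 x 48 x 34 mm high, long along own x; leave it alone; origin under its middle
- tape: ring of clear tape lying flat, 60 mm diameter, 19 mm high; leave it alone; origin at the centre of its underside
- notes: block of note paper 76 x 76 x 28 mm; leave it alone; origin at the centre of its underside
- cup: copper-toned cylindrical steel pencil cup, 80 mm diameter, 100 mm high, pencils up to 185 mm; leave it alone; origin at the centre of its underside
- tumbler: glass tumbler, 76 mm diameter, 95 mm high, markers up to 150 mm; leave it alone; origin at the centre of its underside

How it is judged:
At the end, for the whole second after the job is handed in: Each eraser is at rest in the tray between its walls, not more than 18 mm above the floor, its centre at least 22 mm inside the line of the mouth (y of eraser1 in the frame of tray between -0.033 and 0.055 m and x of eraser1 in the frame of tray between -0.14 and 0.14 m and height (world z) of each of eraser1, eraser2, eraser3 below 0.018 m and linear speed of each of eraser1, eraser2, eraser3 below 0.02 m/s and y of eraser2 in the frame of tray between -0.033 and 0.055 m and x of eraser2 in the frame of tray between -0.14 and 0.14 m and y of eraser3 in the frame of tray between -0.033 and 0.055 m and x of eraser3 in the frame of tray between -0.14 and 0.14 m); the robot touches nothing.
It fails at once if an eraser is lifted more than 18 mm off the desk (height (world z) of any of eraser1, eraser2, eraser3 above 0.018 m).
It fails at once if the sharpener, stapler, tape, notes, cup or tumbler is moved more than 15 mm or tipped over (distance of any of sharpener, stapler, tape, notes, cup, tumbler from where it was at the start of the episode above 0.015 m or angle between any of sharpener, stapler, tape, notes, cup, tumbler's own z axis and vertical above 0.4 rad).
It also fails if it takes over 64 s, if anything falls off the work surface, if the arm or the gripper's body presses on something with over 40 N, if the wrist force passes 120 N, or if a joint passes its speed limit or range.

## Robot

A 7-joint arm with a two-finger parallel gripper is mounted at the origin on the work surface. World frame = base frame: x ahead of the robot, y to its left, z up, the work surface at z = 0. Lengths are in m, angles in rad, forces in N, time in s.
With the tool pointing down it reaches from about 0.4 to 0.9 m from the base axis. Payload 5.5 kg.
Tool frame: the origin (TCP) lies midway between the tips of the shut fingers; the grasp point (between the pads) lies 19 mm behind it (manip.grip_depth is the distance from the TCP to the grasp point, in m); z points along the fingers, x is the direction in which the jaws open and shut, and the axes are right-handed (so a half turn about z gives the same grasp; the last joint's range is limited). The gripper opens to 92 mm and grips with 3 to 60 N. Pads are 19 mm wide; open, the fingers measure 130 mm over their backs; the gripper's body (75 mm by 190 mm) begins 47 mm behind the grasp point.
Start: joints at [-0.845, 0.501, -0.427, 1.55, 0.221, 1.138, -0.21], TCP at [0.29, 0.582, 0.227] pointing down, gripper open.
Joint ranges: [-2.88, 2.88], [-0.31, 2.03], [-1.54, 1.56], [0.2, 2.42], [-1.41, 4.55], [0.19, 2.02], [-2.57, 2.57]. Speed limits (rad/s): [2.57, 2.57, 3.14, 3.14, 3.14, 3.14, 3.14].

## Interface

Orientations are given as a unit quaternion [x, y, z, w].
In Python, from bench import manip, effector, viewer gives the robot as it stands. Calls block until the motion is done:
- manip.move_pose(position, orientation): joint-space move of the TCP to a pose.
- manip.servo_line(position, ori=None, vel=0.15): straight line of the TCP; ori=None keeps the orientation; vel is the mean speed in m/s.
- manip.movej(angles): joint-space move.
- effector.open_jaws() and effector.close(f_grip=None): open the fingers fully, or close them until they stop; f_grip is the grip in N (None keeps the last).
- manip.sleep(seconds).
- manip.solve_ik(position, orientation): joint angles nearest the present ones, or None.
- viewer.get_image(name): name is "side" or "top"; returns the picture (384x512x3 uint8, red, green, blue); there is no depth.
- viewer.get_calibration(name): a dict with "vfov" (degrees; the focal length in pixels is half the picture's height over the tangent of half this angle, whatever the lens; pixels are square), "cx", "cy" (the principal point, pixels), "eye" and "attitude" of the camera in the world. Camera axes: x right, y down, z forward; pixel columns grow to the right and rows downward; lengths in m; the calibration is good to about 2 mm. A picture is of the moment at which its call begins. get_calibration takes no time and is no camera call.
A pose or a line that the arm cannot do raises manip.PlanningError and nothing moves.
- manip.hand_in(): hands the job in, once; it reports no verdict.
Readings, each from a call of its own:
- manip.current_clock(): time.
- manip.current_q(): joint angles.
- manip.current_joint_velocities(): joint speeds.
- manip.current_tau(): joint torques, N m.
- manip.current_tool_pos(): TCP position.
- manip.current_tcp_rot(): TCP orientation.
- manip.current_force(): force on the tool from outside, world axes, zero at the start.
- manip.current_wrist_torque(): the same for the moment, N m.
- manip.current_finger_gap(): finger opening in m.
Only numpy, scipy, OpenCV 4.12 (cv2) and the standard library are available. Lean on these libraries where they do the work, as an engineer would, in place of code of your own. Each camera call takes 0.05 s, during which the arm holds its last target.

## Working session

There is one attempt and no reset: what is moved stays moved. The work goes in short steps, each a Python script; the robot and the scene stay as the last script left them, time stands still between calls to the robot, and variables do not carry over. Pictures are saved under pics/ and viewed, and the job is handed in when it is done.

```bash
mkdir -p pics; ls
python3 - <<'E'
from bench import manip, effector, viewer
import cv2
for n in("top","side"):
    im=viewer.get_image(n); cv2.imwrite(f"pics/{n}0.png",im[:,:,::-1]); print(n,viewer.get_calibration(n))
print(manip.current_clock(),manip.current_tool_pos(),manip.current_tcp_rot(),manip.current_finger_gap())
E
```

```text
pics
top {'vfov': 47.325243033919136, 'cx': 266.41369022589174, 'cy': 198.1766162860899, 'eye': array([0.33531847, 0.07668757, 1.17663445]), 'attitude': array([ 0.70561861, -0.7043749 ,  0.05909444, -0.04966112])}
side {'vfov': 44.323065992646704, 'cx': 256.0012523619273, 'cy': 194.02039742199463, 'eye': array([0.33444171, 1.17049905, 0.68476997]), 'attitude': array([-0.07923613,  0.86398907, -0.49573778,  0.03858196])}
0.1 [0.28992959 0.58102779 0.22576772] [ 8.50410171e-01  5.26119497e-01 -7.83829299e-04  4.50190783e-04] 0.09155732534885629
```

View pics/top0.png

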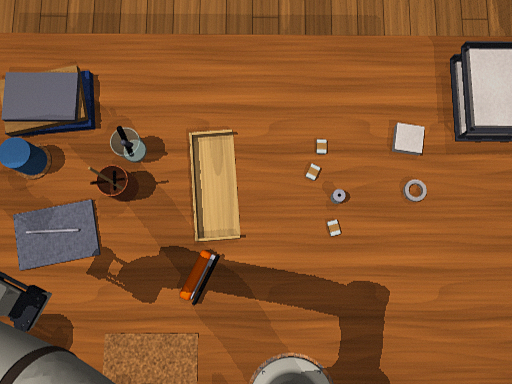

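View pics/side0.png

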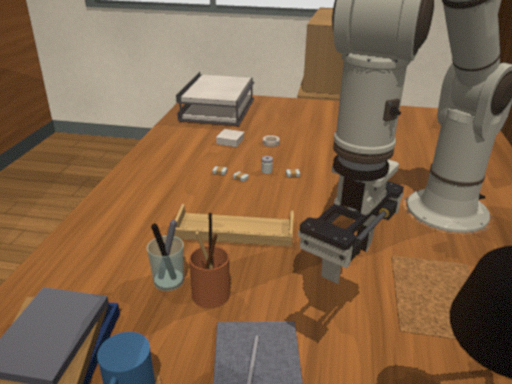

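```bash
cat > h.py <<'E'
import numpy as np, cv2
from scipy.spatial.transform import Rotation as R
from bench import manip, effector, viewer
def ray(n,u,v,z):
    c=viewer.get_calibration(n); f=192/np.tan(np.radians(c["vfov"])/2)
    d=R.from_quat(c["attitude"]).apply([(u-c["cx"])/f,(v-c["cy"])/f,1.]); e=np.array(c["eye"])
    return (e+d*(z-e[2])/d[2])
def blobs(im,x0=255,x1=380,y0=120,y1=260,thr=40):
    # non-wood: low saturation bright (white) parts + tan sleeve: use saturation/brightness
    hsv=cv2.cvtColor(im,cv2.COLOR_RGB2HSV)
    m=((hsv[...,1]<120)&(hsv[...,2]>90)).astype(np.uint8)
    m2=np.zeros_like(m); m2[y0:y1,x0:x1]=m[y0:y1,x0:x1]
    m2=cv2.morphologyEx(m2,cv2.MORPH_CLOSE,np.ones((3,3),np.uint8))
    out=[]
    for c in cv2.findContours(m2,cv2.RETR_EXTERNAL,cv2.CHAIN_APPROX_NONE)[0]:
        if cv2.contourArea(c)>15: out.append((cv2.minAreaRect(c),cv2.contourArea(c)))
    return out,m2
def toworld(rect,z):
    P=np.array([ray("top",u,v,z) for u,v in cv2.boxPoints(rect)])[:,:2]
    a=np.linalg.norm(P[1]-P[0]);b=np.linalg.norm(P[2]-P[1])
    e=P[1]-P[0] if a>b else P[2]-P[1]
    return P.mean(0),max(a,b),min(a,b),np.degrees(np.arctan2(e[1],e[0]))%180
E
python3 - <<'E'
from h import *
im=cv2.imread("pics/top0.png")[:,:,::-1].copy()
o,m=blobs(im)
for r,a in o: print(r,a,toworld(r,.015))
for p in [(190,132),(233,131),(191,239),(241,237),(199,138),(235,138),(203,235),(239,233)]:
    print(p,ray("top",*p,0.0)[:2],ray("top",*p,.03)[:2])
cv2.imwrite("pics/z0.png",cv2.resize(im[110:260,170:370,::-1],None,fx=4,fy=4,interpolation=cv2.INTER_NEAREST))
cv2.imwrite("pics/z1.png",cv2.resize(m[110:260,170:370]*255,None,fx=4,fy=4,interpolation=cv2.INTER_NEAREST))
E
```

```text
((334.6697998046875, 232.5943603515625), (4.53289794921875, 11.126204490661621), 74.05460357666016) 37.0 (array([ 0.42360813, -0.1201955 ]), np.float64(0.02983181504131078), np.float64(0.011973114099062404), np.float64(105.9184220067608))
((331.79412841796875, 222.17649841308594), (4.6081767082214355, 10.6715669631958), 75.96376037597656) 38.0 (array([ 0.45136197, -0.11315573]), np.float64(0.02869642561441266), np.float64(0.012267036866389035), np.float64(104.10596764538883))
((337.7500305175781, 195.75001525878906), (12.020814895629883, 15.55634880065918), 45.0) 148.5 (array([ 0.52280807, -0.13081299]), np.float64(0.04282311002860122), np.float64(0.032227427586022504), np.float64(134.78009862388797))
((310.1999816894531, 176.09999084472656), (10.28591251373291, 5.366562843322754), 26.56505012512207) 44.0 (array([ 0.57645303, -0.0573233 ]), np.float64(0.027818306380127056), np.float64(0.014886642980496145), np.float64(62.97863841871933))
((314.8000183105469, 166.39999389648438), (9.838699340820312, 3.5777084827423096), 26.56505012512207) 29.0 (array([ 0.60338305, -0.07023551]), np.fl
[... 217 characters left out ...]
.011257610210234071), np.float64(90.25121191456115))
((321.0, 140.5), (3.0, 10.0), 90.0) 28.5 (array([ 0.67618228, -0.08846376]), np.float64(0.027503267959434582), np.float64(0.008507554503410841), np.float64(90.26991523655006))
(190, 132) [0.70326355 0.2733065 ] [0.69388226 0.26829342]
(233, 131) [0.70673451 0.15408015] [0.69726472 0.15210691]
(191, 239) [0.40695102 0.26251707] [0.40512465 0.25777907]
(241, 237) [0.41250231 0.12901748] [0.4105344  0.12768325]
(199, 138) [0.68615986 0.24795339] [0.67721465 0.24358672]
(235, 138) [0.68663265 0.14828737] [0.67767538 0.14646183]
(203, 235) [0.41768424 0.23074647] [0.41558421 0.22681851]
(239, 233) [0.42320425 0.13448157] [0.42096347 0.13300802]
```

View pics/z0.png

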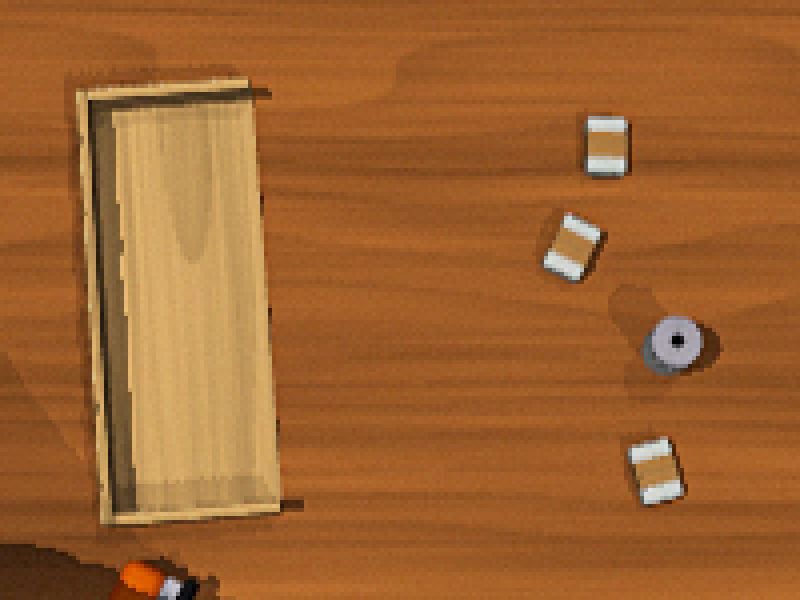

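```bash
cat >> h.py <<'E'
TC=np.array([.549,.198]); TA=np.radians(4.6)
tx=np.array([np.cos(TA),np.sin(TA)]); ty=np.array([-tx[1],tx[0]])
def tw(x,y): return TC+x*tx+y*ty
def wt(p): d=np.asarray(p)[:2]-TC; return np.array([d@tx,d@ty])
def q(deg): a=np.radians(deg)/2; return np.array([np.cos(a),np.sin(a),0,0])
def behind(c,deg,d): a=np.radians(deg); return np.asarray(c)+d*np.array([np.sin(a),-np.cos(a)])
E
python3 - <<'E'
from h import *
u=ray("top",339.3,195,.046); print("sharp",u)
for n,c,a in [("A",(.661,-.088),0),("B",(.590,-.0638),-25),("C",(.4375,-.1167),15)]:
    print(n,wt(c))
    for off in(0,180):
        for p,d in [(behind(c,a,.038),a+off),(tw(max(wt(c)[0],-.085),-.02),4.6+off)]:
            s=manip.solve_ik([*p,.006],q(d)); print(off,p,None if s is None else np.round(s,2))
E
```

```text
sharp [ 0.51976049 -0.12937835  0.046     ]
A [ 0.08870234 -0.29406104]
0 [ 0.661 -0.126] [ 0.09  0.76  0.09  1.63 -0.09  0.76  0.21]
0 [0.6390206  0.18517825] [-0.23  0.76 -0.12  1.64  0.12  0.75 -0.34]
180 [ 0.661 -0.126] [-0.59  1.32  1.34  1.65 -1.34  1.33 -2.14]
180 [0.6390206  0.18517825] [ 0.13  0.87 -0.67  1.63  0.66  0.88  2.43]
B [ 0.01987186 -0.26424487]
0 [ 0.57394051 -0.0982397 ] [ 0.04  0.65  0.11  1.87 -0.12  0.63 -0.22]
0 [0.57041182 0.17965812] [-0.26  0.67 -0.12  1.82  0.12  0.66 -0.37]
180 [ 0.57394051 -0.0982397 ] [ 0.47  0.7  -0.45  1.85  0.45  0.69  2.46]
180 [0.57041182 0.17965812] [ 0.14  0.78 -0.66  1.81  0.66  0.79  2.36]
C [-0.13637945 -0.30474413]
0 [ 0.44733512 -0.15340518] [ 0.2   0.52  0.09  2.14 -0.1   0.49  0.62]
0 [0.46587777 0.17124751] [-0.31  0.55 -0.11  2.07  0.12  0.52 -0.43]
180 [ 0.44733512 -0.15340518] [-0.58  0.92  1.13  2.16 -1.15  0.9  -1.6 ]
180 [0.46587777 0.17124751] [ 0.12  0.65 -0.65  2.06  0.65  0.65  2.25]
```

Run:
```python
from h import *
manip.servo_line([.29,.581,.29],vel=.3)
effector.close(10)
c=(.661,-.088)
p=behind(c,0,.042)
manip.move_pose([*p,.12],q(0))
manip.servo_line([*p,.006],vel=.15)
print(manip.current_clock(),manip.current_tool_pos(),manip.current_finger_gap(),manip.current_force())
im=viewer.get_image("top"); cv2.imwrite("pics/a1.png",cv2.resize(im[60:260,170:430,::-1],None,fx=3,fy=3))
im=viewer.get_image("side"); cv2.imwrite("pics/a1s.png",cv2.resize(im[100:300,130:400,::-1],None,fx=2.9,fy=2.9))
```

```text
5.6833 [ 0.66194545 -0.13018146  0.00692508] 0.0005503090462166124 [0.59923621 1.01397281 0.07394719]
```

View pics/a1s.png

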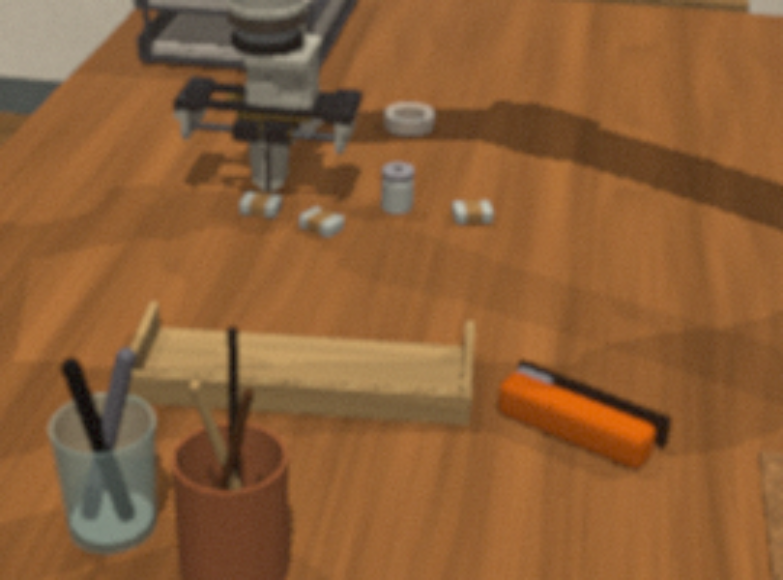

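View pics/a1.png

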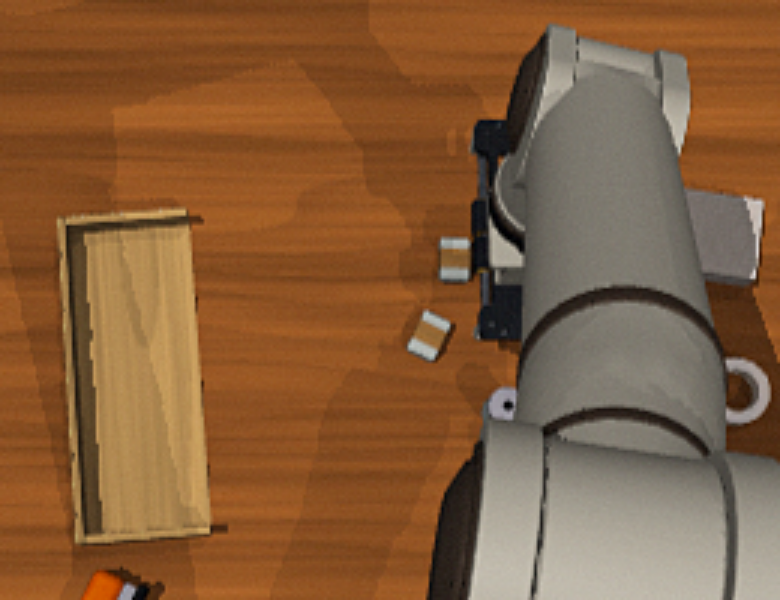

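The closed fingers stand right behind eraser A (top view, crop px 455,260), and nothing has been disturbed. Pushing it in now, then lining up on B.

```bash
cat >> h.py <<'E'
def push(c,deg,txf,tyf=-.02,mid=.10,approach=True):
    """c eraser centre, deg its long-axis angle, end TCP tray coords"""
    if approach:
        p=behind(c,deg,.042)
        manip.move_pose([*p,.09],q(deg)); manip.servo_line([*p,.006],vel=.12)
    s=behind(c,deg,.025); e=tw(txf,tyf); f=e-s; n=np.linalg.norm(f)
    fa=np.degrees(np.arctan2(-f[0],f[1]))      # face angle so normal = push direction
    manip.servo_line([*s,.006],vel=.06)
    manip.servo_line([*(s+f*mid/n),.006],q(fa),vel=.06)
    manip.servo_line([*e,.006],vel=.09)
    print("end",wt(manip.current_tool_pos()),manip.current_tool_pos(),np.round(manip.current_force(),2),"face",fa)
def away(ori=None):
    p=manip.current_tool_pos(); b=p[:2]-.03*ty
    manip.servo_line([*b,.006],vel=.15); manip.servo_line([*b,.09],vel=.2)
E
python3 - <<'E'
from h import *
push((.661,-.088),0,.085,approach=False); away()
print(manip.current_clock())
im=viewer.get_image("top"); cv2.imwrite("pics/a2.png",cv2.resize(im[60:260,170:430,::-1],None,fx=3,fy=3))
im=viewer.get_image("side"); cv2.imwrite("pics/a2s.png",cv2.resize(im[100:300,130:400,::-1],None,fx=2.9,fy=2.9))
E
```

```text
end [ 0.08504517 -0.02055868] [0.63542001 0.18432807 0.00598903] [-0.16  0.77  0.29] face 4.925275485005567
11.3083
```

View pics/a2s.png

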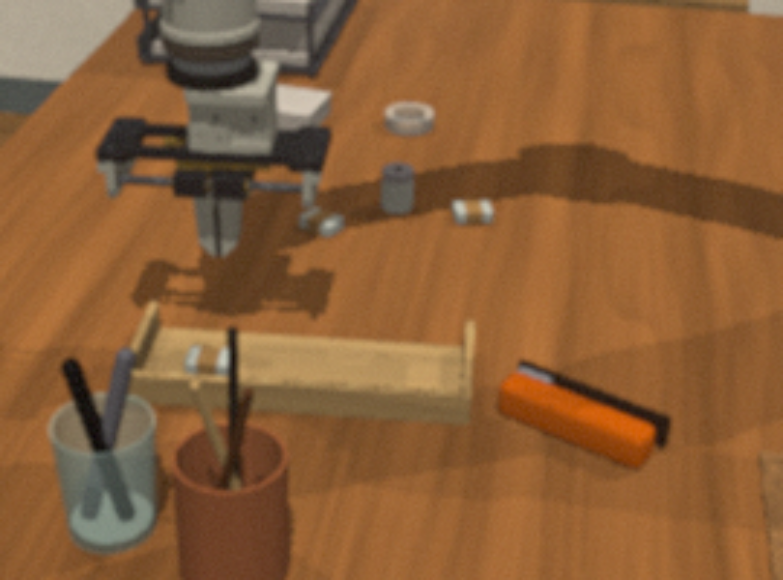

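View pics/a2.png

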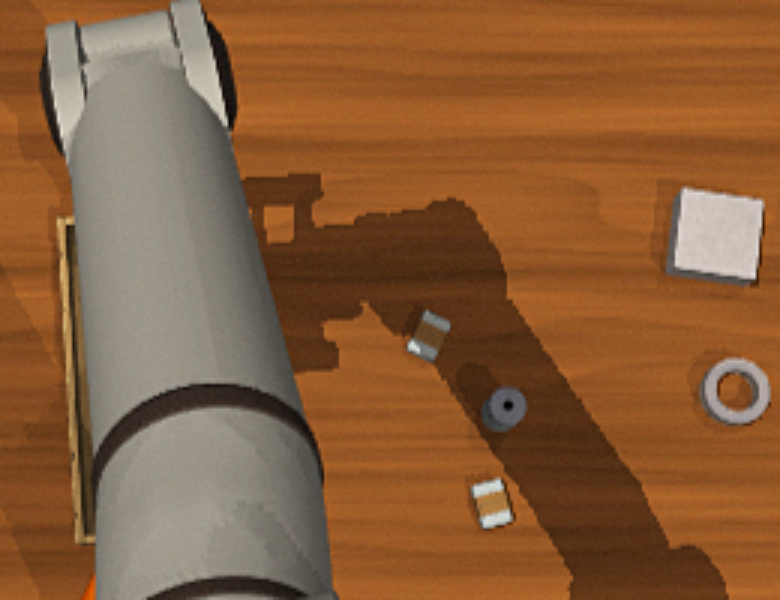

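Eraser A is in the tray (side crop px 208,358), and B, C and the sharpener haven't moved. B is next.

Run:
```python
from h import *
push((.590,-.0638),-25,.01); away()
print(manip.current_clock())
im=viewer.get_image("top"); cv2.imwrite("pics/b2.png",cv2.resize(im[60:260,170:430,::-1],None,fx=3,fy=3))
im=viewer.get_image("side"); cv2.imwrite("pics/b2s.png",cv2.resize(im[100:300,130:400,::-1],None,fx=2.9,fy=2.9))
```

```text
end [ 0.01003413 -0.0206654 ] [0.56065915 0.17820589 0.00598561] [-0.21 -0.16  0.44] face 4.066506324425546
18.4583
```

View pics/b2s.png

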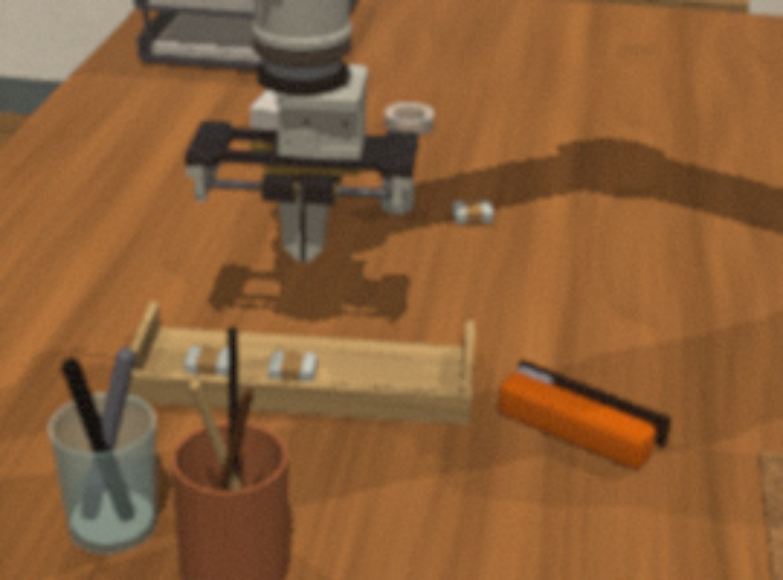

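View pics/b2.png

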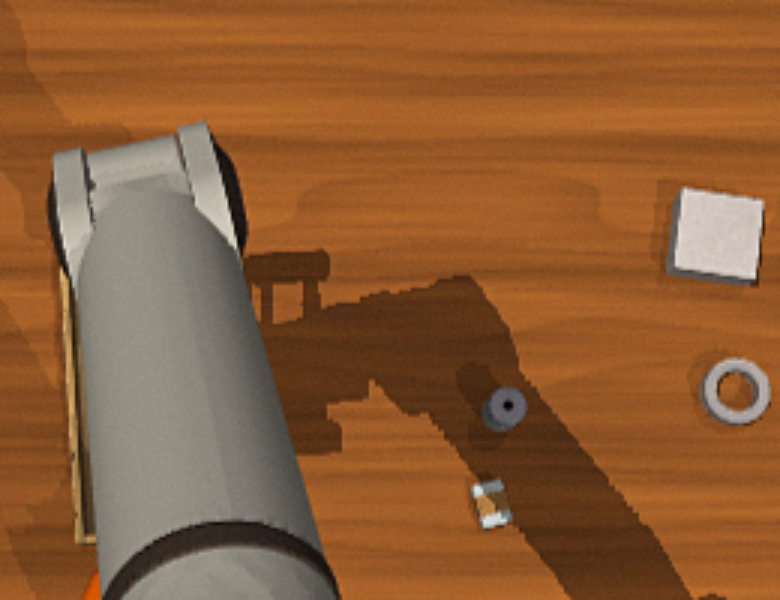

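A and B are both in the tray (side crop px 208,358 and 293,365). For C, I'll stop short of the mouth and check its line before going in.

Run:
```python
from h import *
c=(.4375,-.1167);deg=15
s=behind(c,deg,.025); e=tw(-.078,-.02); m=s+(e-s)*.6; t=wt(m)
push(c,deg,t[0],t[1])
print(manip.current_clock())
im=viewer.get_image("side"); cv2.imwrite("pics/c1s.png",cv2.resize(im[100:300,130:400,::-1],None,fx=2.9,fy=2.9))
```

```text
end [-0.09974071 -0.14439185] [0.46116063 0.04607416 0.00597414] [-0.33 -0.13 -0.88] face -5.2782748418881695
24.0333
```

View pics/c1s.png

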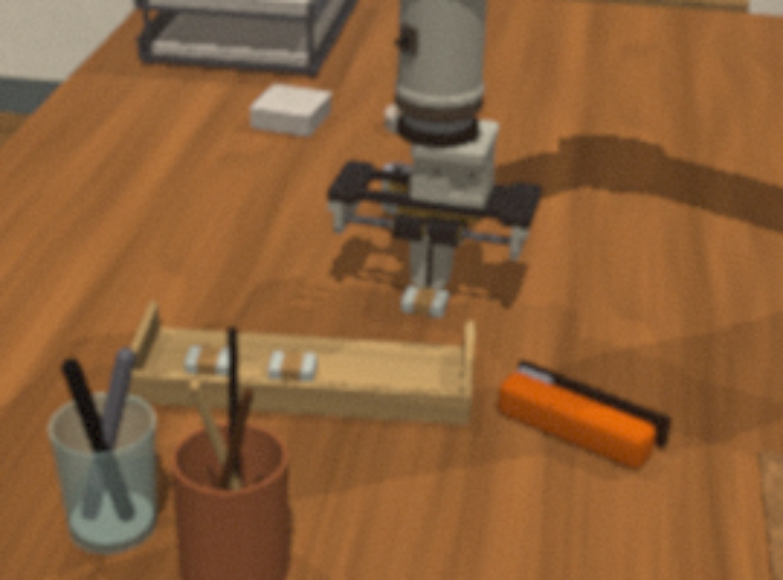

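C lies flush and centred on the fingers (px 425,300) and is on line for the gap left of the tray end (px 470). Carrying on, then backing off for a clear view.

Run:
```python
from h import *
manip.servo_line([*tw(-.078,-.02),.006],vel=.08); print(wt(manip.current_tool_pos()))
away()
p=manip.current_tool_pos(); manip.servo_line([p[0],p[1],.25],vel=.25)
manip.move_pose([.40,-.25,.3],q(-10))
print(manip.current_clock())
im=viewer.get_image("top"); cv2.imwrite("pics/f.png",im[:,:,::-1])
cv2.imwrite("pics/fz.png",cv2.resize(im[110:260,170:370,::-1],None,fx=4,fy=4,interpolation=cv2.INTER_NEAREST))
im=viewer.get_image("side"); cv2.imwrite("pics/fs.png",im[:,:,::-1])
```

```text
[-0.07802288 -0.02056789]
29.0
```

View pics/fz.png

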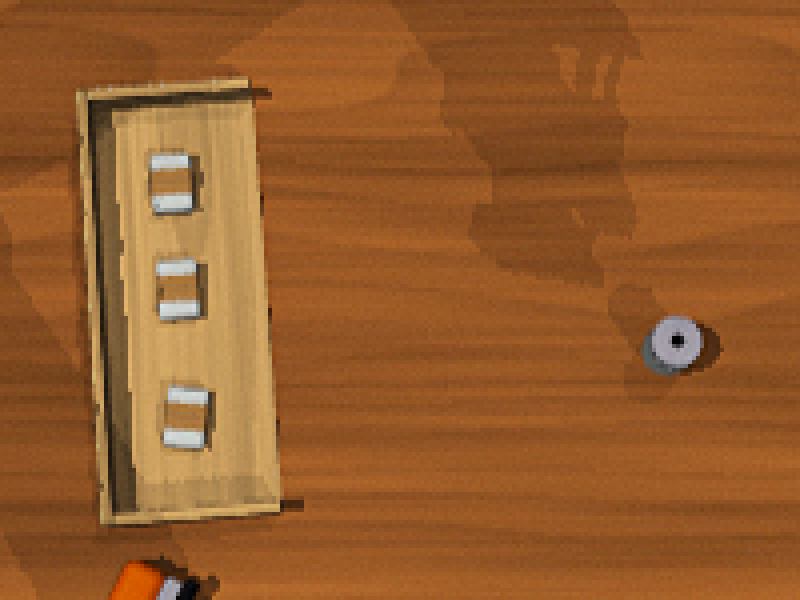

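View pics/fs.png

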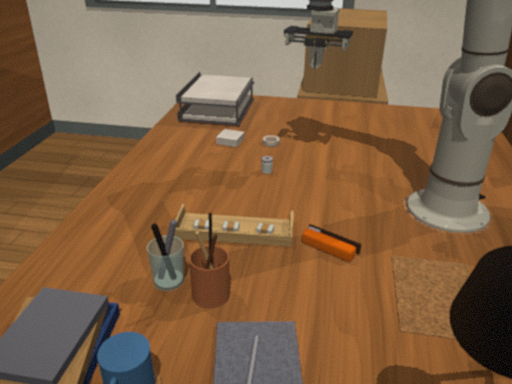

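All three erasers lie well inside the tray (zoom px 172,182; 179,289; 186,417), and the sharpener is still at px 677,342. A quick numeric check, then I'll hand in.

Run:
```python
from h import *
for u,v in [(172,182),(179,289),(186,417)]: print(wt(ray("top",170+u/4,110+v/4,.015)))
a=cv2.imread("pics/top0.png").astype(int);b=cv2.imread("pics/f.png").astype(int)
for n,(x,y) in dict(sharp=(339,195),stapler=(200,276),tape=(415,190),notes=(409,138),cup=(112,180),tumbler=(127,143)).items():
    A=cv2.cvtColor(a[y-28:y+28,x-28:x+28].astype(np.uint8),cv2.COLOR_BGR2GRAY).astype(np.float32)
    B=cv2.cvtColor(b[y-28:y+28,x-28:x+28].astype(np.uint8),cv2.COLOR_BGR2GRAY).astype(np.float32)
    print(n,np.round(cv2.phaseCorrelate(A,B),2))if 0 else print(n,[np.round(k,2) for k in cv2.phaseCorrelate(A,B)])
manip.hand_in()
```

```text
[0.084078   0.00184046]
[0.00980334 0.00165378]
[-0.07715246  0.00234587]
sharp [array([0.02, 0.11]), np.float64(0.66)]
stapler [array([0.07, 0.13]), np.float64(0.74)]
tape [array([-0.19, -0.08]), np.float64(0.81)]
notes [array([0.09, 0.03]), np.float64(0.99)]
cup [array([ 0.04, -0.01]), np.float64(0.97)]
tumbler [array([0.05, 0.06]), np.float64(0.98)]
the job is handed in; nothing more can be done
```

All three erasers are in the tray and the job is handed in, at about 29 s on the robot's clock against the 64 s limit. I swept them in one at a time with the closed fingers and never gripped or lifted one.

- **Erasers:** in the last pictures they lie at tray (x, y) of about (84, 2), (10, 2) and (−77, 2) mm. That is about 57 mm inside the mouth, where 22 mm is needed. They lie flat, between the walls.
- **Everything else:** comparing the first and last top pictures, the sharpener, stapler, tape, notes, cup and tumbler shifted by 0.2 px or less, under 1 mm.
- **Robot:** it was parked well above the desk, touching nothing, when I handed in.

No check failed or disagreed. I did not measure eraser heights or speeds directly; those I judged only from the pictures.

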